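# Wind the tilt stage up to its next division, seat the index pin and clamp

### The arm

A 6-joint arm with a two-finger parallel gripper is mounted at the origin on the work surface. World frame = base frame: x ahead of the robot, y to its left, z up, the work surface at z = 0. Lengths are in m, angles in rad, forces in N, time in s.
With the tool pointing down it reaches from about 0.375 to 0.9 m from the base axis. Payload 3.1 kg.
Tool frame: the origin (TCP) lies midway between the tips of the shut fingers; the grasp point (between the pads) lies 19 mm behind it (manip.grasp_offset is the distance from the TCP to the grasp point, in m); z points along the fingers, y is the line along which they close (so a half turn about z gives the same grasp; the last joint's range is limited). The gripper opens to 85 mm and grips with 20 to 120 N. Pads are 22 mm wide; open, the fingers measure 114 mm over their backs; the gripper's body (76 mm by 85 mm) begins 54 mm behind the grasp point. The pads swing forward as they close: fully open they stand 13 mm farther back than shut.
Start: joints at [0.922, 0.527, 1.433, -0, 1.181, -0.178], TCP at [0.283, 0.557, 0.195] pointing down, gripper open.
Joint ranges: [-3.08, 3.08], [-0.75, 2.2], [0.22, 2.44], [-1.43, 4.57], [0, 2.65], [-2.85, 2.85]. Speed limits (rad/s): [2.79, 2.79, 3.14, 3.14, 3.14, 3.14].

### API

Orientations are given as a unit quaternion [x, y, z, w].
In Python, from station import sensors, cams, order, manip gives the robot as it stands.
- The arm moves only by the tool move_arm, never from a script. Its argument "targets" is a list of rows, each an object of numbers: "dx", "dy", "dz": the shift along the world's x, y, z normalised to -1 to 1, where 1 is 25 mm; "rx", "ry", "rz": the turn, a rotation vector about the world's x, y, z normalised to -1 to 1, where 1 is 30 degrees. A call has exactly 10 rows; each row shifts and turns the commanded pose from where the row before left it; what a row does not reach is not made up. A row lasts 1/8 s, in which the tool goes at most 62.5 mm and 10.7 degrees, less where a joint would pass 70% of its speed; a pose out of reach is approached as far as the arm can. A call with a number of a shift or a turn outside -1 to 1 is refused whole. A call with a gripper value outside its range is refused whole. "claw" is the opening in per cent of the stroke, from 0 (shut) to 100 (fully open), set as the call begins (left out, the last holds). The fingers move at their own pace and stop on an object; "newtons" is the grip in N (left out, the last holds). Time passes only in rows, so rows that do not move let the fingers close, or fill a call up. It gives the time, the measured TCP pose, the force, the opening and the grip force at its end, in the units of the state.
- sensors.sense(): the state, without advancing time (a new reading comes with each control period).
- cams.snapshot(name): name is "scene" or "top"; returns the picture (480x640x3 uint8, red, green, blue); there is no depth.
- cams.camera_model(name): a dict with "fx", "fy", "cx", "cy" (pixels), "extrinsics" (4x4, takes a point from world to camera coordinates). Camera axes: x right, y down, z forward; pixel columns grow to the right and rows downward; lengths in m; the calibration is good to about 2 mm. A picture is of the moment at which its call begins. camera_model takes no time and is no camera call.
- order.sign_off(): hands the job in; it is judged then, once.
The state is a dict: "t": time; "q": joint angles; "qd": joint speeds; "tau": joint torques, N m; "tcp_pos": TCP position; "tool_rot": TCP orientation; "force": force on the tool from outside, world axes, zero at the start; "ft_torque": the same for the moment, N m; "finger_gap": opening from 0.0 (shut) to 1.0 (fully open); "gripper_force": force on a finger pad.
Only numpy, scipy, OpenCV 4.12 (cv2) and the standard library are available. Lean on these libraries where they do the work, as an engineer would, in place of code of your own. Each camera call takes 0.05 s, during which the arm holds its last target. There are 200 camera calls.

### The job

The tilt stage has been left part-way, with its index pin riding on the face of the disc: hold the pin up by its knob, wind the crank clockwise until the stage stands at 15 degrees, and feel for the disc's hole there so that the pin drops fully home, without forcing it against the disc. Then swing the clamp lever clockwise right over to its stop, gently, and leave everything else on the bench where it is.

Things in the scene. Friction and masses are not known exactly. Their poses are not given: they have to be found in the camera images.
- gonio: Tilt stage: aluminium base plate 200 (x) x 300 (y) x 20 mm, fixed to the bench; origin at the centre of its underside, z up. Two white cheeks (tops 114 mm above the bench) carry a small tilting plate; on the -y side an upright white worm housing is topped by a flat steel index disc, 112 mm across, and a crank; on the +y cheek is the clamp lever.
- crank_axis (a point): On the crank's upright axis, in the index disc's upper face (136 mm above the bench). Its axes are those of the base. The crank's steel bar (18 mm wide, from the axis to 10 mm beyond the knob's centre) has its top 150 mm above the bench; its hub, 28 mm across, 154 mm.
- knob_mid (a point): Centre of the black upright knob on the crank's end, 45 mm from the crank's axis: 17 mm in diameter, 44 mm tall (22 mm above and below this point). It spins freely on the index pin, so a grip need not turn while the crank goes round, and it rises with the pin: this point is 177 mm above the bench with the pin home, 184 to 185 mm with the pin riding on the disc, 193 mm fully drawn.
- crank (a joint): Angle wound, rad, counted over all turns; it grows clockwise seen from above. At 0, 6.28, 12.57, 18.85 ... the crank bar points along the -x axis of crank_axis. It starts between 0.7 and 5.5. The worm is stiff (about 0.08 Nm, 2 N at the knob) and stays where it is left. One turn tilts the stage 5 degrees.
- index_pin (a joint): Height of the sprung index pin (8 mm in diameter, round nose) under the knob, m: 0 fully home in the disc's hole, 0.007 to 0.008 with its nose riding on the disc's face, 0.016 fully drawn. A spring pulls it down with about 3 N at 0, 4 N at 0.008, 6 N at 0.016. The disc has one hole, so the pin falls in once a turn unless it is held above 0.008.
- stage (a joint): Tilt of the small plate between the cheeks, rad, 0 level; always crank / 72. The wanted division, 15 degrees, is 0.262 (crank near 18.85, three turns).
- index_boss: Fixed boss under the index disc, on the crank's axis, 14 mm below the disc's face. The disc's hole (10.5 mm wide, 8 mm deep, 45 mm from the axis, a dark spot) stands up to 0.4 rad to either side of where the crank bar points at a whole turn (the disc is trimmed by hand); no reading tells where: see it or feel for it. The pin must not bear on the disc with over 25 N.
- clamp_axis (a point): On the upright axis about which the clamp lever swings, at the height of the lever's end (158 mm above the bench).
- lever_end (a point): In the outer end of the black clamp lever, 60 mm from its axis, 158 mm above the bench. The lever is a round bar 15 mm thick there; it rises outwards from its hub (22 mm across, top 142 mm above the bench) and ends 14 mm beyond this point.
- clamp (a joint): Angle of the clamp lever, rad, growing clockwise seen from above: 0 slack, 1.2 right over at its stop. It starts between 0 and 0.3, needs about 0.15 Nm (2.5 N at its end), stays where it is left and must not be pushed with over 35 N. Pushing its side with shut fingers will do.
- bottle_mid (a point): Bystander: white wide-mouthed plastic jar, 62 mm across, 105 mm tall; point half-way up. Leave it.
- beaker_mid (a point): Bystander: glass beaker, 66 mm across, 85 mm tall; point half-way up. Leave it.
- vial_mid (a point): Bystander: small amber vial, 25 mm across, 55 mm tall, standing close to the stage's base; point half-way up. Leave it.
- slide_box_mid (a point): Bystander: white box for slides, 87 x 34 x 34 mm, behind the stage's base; point at its centre. Leave it.
- spatula_grip (a point): Bystander: slim steel weighing spatula, 175 mm long, 4 mm thick, lying on the bench; point at its middle. Leave it.

How it is judged:
By the outcome, as a careful person would: the job done as asked, in the order asked, and still so for the second after the job is handed in, with the robot touching nothing.
It also fails if it takes over 72 s, if anything falls off the work surface, if the arm or the gripper's body presses on something with over 40 N, if the wrist force passes 120 N, or if a joint passes its speed limit or range.

## Working session

There is one attempt and no reset: what is moved stays moved. The work goes in short steps, Python scripts to look and compute and a tool call to move; the robot and the scene stay as the last step left them, time stands still between calls to the robot, and variables do not carry over. Pictures are saved under pics/ and viewed, at most 10 in all, crops included, and the job is handed in when it is done.

Besides the shell and the picture viewer there is one more tool, called after "Request:" as a command line: name --argument value ..., lists and objects as JSON in quotes. move_arm: Moves the arm, as the interface text tells. Scaled input: -1 to 1 covers 25 mm each way for a shift and 30 degrees each way for a turn. Its arguments: {"type":"object","properties":{"targets":{"type":"array"},"claw":{"type":"number"},"newtons":{"type":"number"}},"required":["targets"]}

```bash
mkdir -p pics; python3 - <<'E'
from station import sensors,cams
import cv2,numpy as np
for n in("scene","top"):
    im=cams.snapshot(n); cv2.imwrite(f"pics/{n}0.png",im[:,:,::-1]); m=cams.camera_model(n)
    E=np.array(m["extrinsics"]);print(n,m["fx"],m["cx"],m["cy"],(-E[:3,:3].T@E[:3,3]).round(3),E.round(3).tolist())
s=sensors.sense();print(s)
E
```

```text
scene 481.5122539241619 331.75602501500896 236.95442908134217 [ 1.148 -0.303  0.842] [[0.426, 0.905, -0.004, -0.211], [0.677, -0.321, -0.662, -0.317], [-0.601, 0.279, -0.749, 1.405], [0.0, 0.0, 0.0, 1.0]]
top 604.8105723307218 311.5191141464938 241.60257513008122 [ 0.289 -0.015  1.523] [[-0.02, -1.0, 0.005, -0.017], [-0.979, 0.019, -0.205, 0.594], [0.204, -0.009, -0.979, 1.432], [0.0, 0.0, 0.0, 1.0]]
{'t': 0.1, 'q': array([ 9.22510708e-01,  5.28346859e-01,  1.43375950e+00,  1.10506776e-06,
        1.18141991e+00, -1.78508548e-01]), 'qd': array([ 0.00131671, -0.00270403, -0.00027762,  0.00049312,  0.00054721,
       -0.00011525]), 'tau': array([-5.58885713e-04, -4.43302739e+01, -1.78586054e+01, -2.75788161e-04,
        3.77730990e-03, -1.52431301e-05]), 'tcp_pos': array([0.28247303, 0.55673028, 0.1939524 ]), 'tool_rot': array([ 2.32734679e-01,  9.72539786e-01, -8.85161965e-04, -3.88857284e-04]), 'force': array([-0.35698253, -0.28153683, -0.26826472]), 'ft_torque': array([-0.0247849 ,  0.03426678, -0.0025547 ]), 'gripper_force': 0.0, 'finger_gap': 0.9969069317398945}
```

View pics/top0.png

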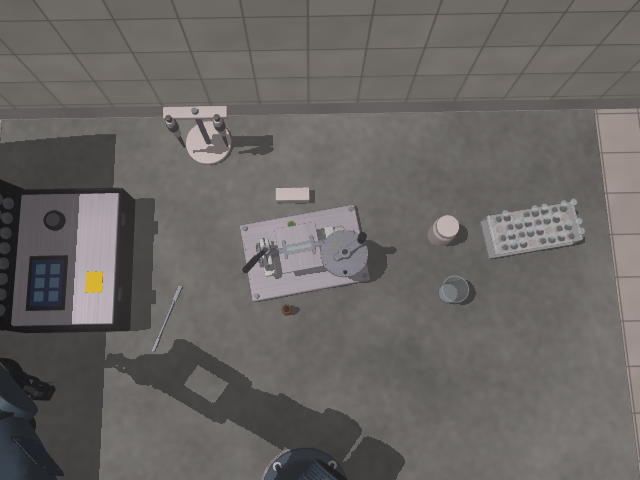

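View pics/scene0.png

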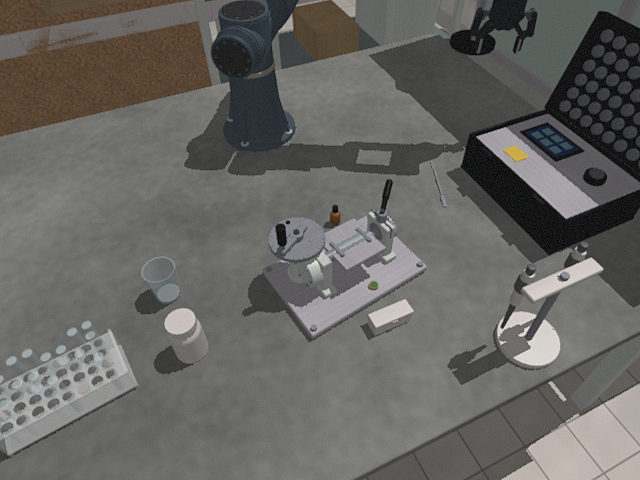

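The top view shows the base with corners near (241,226), (355,206), (369,280) and (254,300), the disc near (344,253), the knob near (361,239) and the lever running from (268,250) to (247,270). Next I'll enlarge the crops and cast rays.

```bash
cat >h.py <<'E'
import numpy as np,cv2
from station import cams,sensors
def ray(n,u,v,z):
    m=cams.camera_model(n);E=np.array(m["extrinsics"]);R=E[:3,:3];c=-R.T@E[:3,3]
    d=R.T@np.array([(u-m["cx"])/m["fx"],(v-m["cy"])/m["fy"],1]);return (c+d*(z-c[2])/d[2])
def pix(n,p):
    m=cams.camera_model(n);E=np.array(m["extrinsics"]);q=E[:3,:3]@np.array(p)+E[:3,3]
    return np.array([m["fx"]*q[0]/q[2]+m["cx"],m["fy"]*q[1]/q[2]+m["cy"]])
E
python3 - <<'E'
from h import *
a=cv2.imread("pics/top0.png");b=cv2.imread("pics/scene0.png")
A=cv2.resize(a[195:315,230:390],None,fx=5,fy=5,interpolation=cv2.INTER_CUBIC)
B=cv2.resize(b[165:345,250:440],None,fx=4,fy=4,interpolation=cv2.INTER_CUBIC)
cv2.imwrite("pics/A.png",A[:600]);cv2.imwrite("pics/B.png",cv2.resize(B,(633,600)))
for p in [(241,226),(355,206),(369,280),(254,300)]:print(ray("top",*p,.02).round(4))
E
```

```text
[0.6467 0.1502 0.02  ]
[ 0.6938 -0.1425  0.02  ]
[ 0.5014 -0.1709  0.02  ]
[0.4569 0.1173 0.02  ]
```

View pics/A.png

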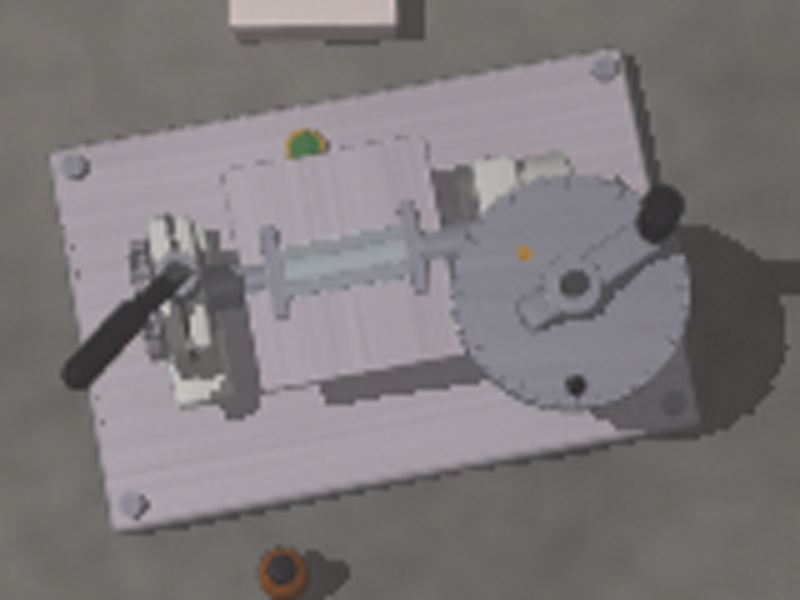

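View pics/B.png

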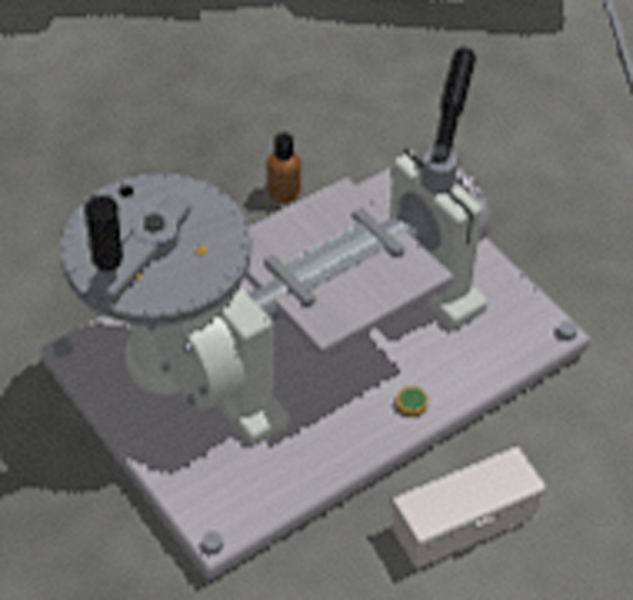

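A (5x, offset 230,195) puts the hole at (576,386), the hub at (574,284), the knob's top at about (664,206) and the lever from (180,272) to (75,378). B, the scene crop (0.3x, offset 250,165), puts the hole at (126,190), the hub at (153,222) and the knob at (102,205 to 262).

```bash
python3 - <<'E'
from h import *
t=lambda x,y,z:ray("top",230+x/5,195+y/5,z).round(4)
s=lambda x,y,z:ray("scene",250+x*.3,165+y*.3,z).round(4)
print("hub",t(574,284,.154),s(153,222,.154))
print("disc",t(572,292,.136),s(155,246,.136))
print("hole",t(576,386,.136),s(126,190,.136))
print("knobtop",t(665,204,.2065),s(102,203,.2065))
print("lever tip",t(74,378,.160),s(463,53,.162),"hub",t(181,272,.142),s(440,165,.142))
print("base c",np.mean([[.6467,.1502],[.6938,-.1425],[.5014,-.1709],[.4569,.1173]],0))
for n in("top","scene"):
    im=cv2.imread(f"pics/{n}0.png").astype(int); m=(im.max(2)<60)
    k,l,st,c=cv2.connectedComponentsWithStats(m.astype(np.uint8))
    lo,hi=((230,195),(390,315)) if n=="top" else ((250,165),(440,345))
    for i in range(1,k):
        if lo[0]<c[i][0]<hi[0] and lo[1]<c[i][1]<hi[1] and st[i][4]>4: print(n,st[i],c[i].round(1))
E
```

```text
hub [ 0.549  -0.1038  0.154 ] [ 0.5544 -0.1033  0.154 ]
disc [ 0.5487 -0.1039  0.136 ] [ 0.5569 -0.1043  0.136 ]
hole [ 0.5043 -0.1044  0.136 ] [ 0.5078 -0.1029  0.136 ]
knobtop [ 0.5745 -0.1422  0.2065] [ 0.5751 -0.1382  0.2065]
lever tip [0.5087 0.1258 0.16  ] [0.5123 0.1255 0.162 ] hub [0.5606 0.078  0.142 ] [0.5756 0.0753 0.142 ]
base c [ 0.5747   -0.011475]
top [358 232   8  11  66] [361.5 237.3]
top [243 251  22  22 137] [252.5 261.8]
top [344 271   3   3   8] [344.9 271.9]
top [285 307   4   5  13] [286.8 308.5]
scene [297 168  10   3  10] [301.5 169.3]
scene [380 180  13  34 181] [385.8 194.5]
scene [332 205   6   8  38] [334.9 208.6]
scene [286 221   4   3   9] [287.7 221.9]
scene [276 224  11  23 190] [280.9 234.6]
scene [324 224   6   4  10] [326.  226.2]
scene [331 226   3   2   5] [332.  226.6]
scene [294 230   5   4   9] [295.9 232. ]
scene [263 276   6   7  14] [265.1 279.4]
scene [262 292   4   3   5] [263.8 292.8]
scene [271 292  13  11  37] [276.  296.6]
scene [253 304   5   3   6] [254.7 305.3]
scene [248 307   6   4  10] [250.8 308.1]
scene [253 307  10   6  18] [257.9 309.6]
scene [283 306   4   4   8] [284.4 307.9]
```

Request:
move_arm --targets '[{"dy": -1, "dz": 1}, {"dy": -1, "dz": 1}, {"dy": -1, "dz": 1}, {"dy": -1, "dz": 1}, {"dy": -1}, {"dy": -1}, {"dy": -1}, {"dy": -1}, {"dy": -1}, {"dy": -1}]' --claw 60

```text
schema error: expected keys dx, dy, dz, rx, ry, rz
```

Request:
move_arm --targets '[{"dy": -1, "dx": 0.6}, {"dy": -1, "dx": 0.6}, {"dy": -1, "dx": 0.6}, {"dy": -1, "dx": 0.6}, {"dy": -1, "dx": 0.6}, {"dy": -1, "dx": 0.6}, {"dy": -1, "dx": 0.6}, {"dy": -1, "dx": 0.6}, {"dy": -1, "dx": 0.6}, {"dy": -1, "dx": 0.6}]'

```text
schema error: expected keys dx, dy, dz, rx, ry, rz
```

Request:
move_arm --targets '[{"dy": -0.9, "dx": 0.65}, {"dy": -0.9, "dx": 0.65}, {"dy": -0.9, "dx": 0.65}, {"dy": -0.9, "dx": 0.65}, {"dy": -0.9, "dx": 0.65}, {"dy": -0.9, "dx": 0.65}, {"dy": -0.9, "dx": 0.65}, {"dy": -0.9, "dx": 0.65}, {"dy": -0.7, "dx": 0.48}, {}]'

```text
schema error: expected keys dx, dy, dz, rx, ry, rz
```

Request:
move_arm --targets '[{"dx": 0, "dy": -1, "dz": 1, "rx": 0, "ry": 0, "rz": 0}, {"dx": 0, "dy": -1, "dz": 1, "rx": 0, "ry": 0, "rz": 0}, {"dx": 0, "dy": -1, "dz": 1, "rx": 0, "ry": 0, "rz": 0}, {"dx": 0, "dy": -1, "dz": 1, "rx": 0, "ry": 0, "rz": 0}, {"dx": 0, "dy": -1, "dz": 0, "rx": 0, "ry": 0, "rz": 0}, {"dx": 0, "dy": -1, "dz": 0, "rx": 0, "ry": 0, "rz": 0}, {"dx": 0, "dy": -1, "dz": 0, "rx": 0, "ry": 0, "rz": 0}, {"dx": 0, "dy": -1, "dz": 0, "rx": 0, "ry": 0, "rz": 0}, {"dx": 0, "dy": -1, "dz": 0, "rx": 0, "ry": 0, "rz": 0}, {"dx": 0, "dy": -1, "dz": 0, "rx": 0, "ry": 0, "rz": 0}]' --claw 60

```text
t: 1.35
tcp_pos: [0.2825, 0.3063, 0.2945]
tool_rot: [0.233, 0.973, -0.0, -0.0]
force: [-0.1, -0.4, -0.1]
finger_gap: 0.606
gripper_force: 0.0
```

Request:
move_arm --targets '[{"dx": 0.6, "dy": -1, "dz": 0, "rx": 0, "ry": 0, "rz": 0}, {"dx": 0.6, "dy": -1, "dz": 0, "rx": 0, "ry": 0, "rz": 0}, {"dx": 0.6, "dy": -1, "dz": 0, "rx": 0, "ry": 0, "rz": 0}, {"dx": 0.6, "dy": -1, "dz": 0, "rx": 0, "ry": 0, "rz": 0}, {"dx": 0.6, "dy": -1, "dz": 0, "rx": 0, "ry": 0, "rz": 0}, {"dx": 0.6, "dy": -1, "dz": 0, "rx": 0, "ry": 0, "rz": 0}, {"dx": 0.6, "dy": -1, "dz": 0, "rx": 0, "ry": 0, "rz": 0}, {"dx": 0.6, "dy": -1, "dz": 0, "rx": 0, "ry": 0, "rz": 0}, {"dx": 0.6, "dy": -1, "dz": 0, "rx": 0, "ry": 0, "rz": 0}, {"dx": 0.6, "dy": -1, "dz": 0, "rx": 0, "ry": 0, "rz": 0}]'

```text
t: 2.6
tcp_pos: [0.4329, 0.0564, 0.2945]
tool_rot: [0.233, 0.973, -0.0, -0.0]
force: [1.3, 0.6, -0.0]
finger_gap: 0.6
gripper_force: 0.0
```

Request:
move_arm --targets '[{"dx": 0.65, "dy": -0.9, "dz": 0, "rx": 0, "ry": 0, "rz": 0}, {"dx": 0.65, "dy": -0.9, "dz": 0, "rx": 0, "ry": 0, "rz": 0}, {"dx": 0.65, "dy": -0.9, "dz": 0, "rx": 0, "ry": 0, "rz": 0}, {"dx": 0.65, "dy": -0.9, "dz": 0, "rx": 0, "ry": 0, "rz": 0}, {"dx": 0.65, "dy": -0.9, "dz": 0, "rx": 0, "ry": 0, "rz": 0}, {"dx": 0.65, "dy": -0.9, "dz": 0, "rx": 0, "ry": 0, "rz": 0}, {"dx": 0.65, "dy": -0.9, "dz": 0, "rx": 0, "ry": 0, "rz": 0}, {"dx": 0.65, "dy": -0.9, "dz": 0, "rx": 0, "ry": 0, "rz": 0}, {"dx": 0.48, "dy": -0.7, "dz": 0, "rx": 0, "ry": 0, "rz": 0}, {"dx": 0, "dy": 0, "dz": 0, "rx": 0, "ry": 0, "rz": 0}]'

```text
t: 3.85
tcp_pos: [0.5754, -0.1416, 0.2941]
tool_rot: [0.234, 0.972, 0.0, -0.0]
force: [-0.7, 0.1, 0.3]
finger_gap: 0.602
gripper_force: 0.0
```

Request:
move_arm --targets '[{"dx": 0, "dy": 0, "dz": -0.6, "rx": 0, "ry": 0, "rz": 0}, {"dx": 0, "dy": 0, "dz": -0.6, "rx": 0, "ry": 0, "rz": 0}, {"dx": 0, "dy": 0, "dz": -0.6, "rx": 0, "ry": 0, "rz": 0}, {"dx": 0, "dy": 0, "dz": -0.6, "rx": 0, "ry": 0, "rz": 0}, {"dx": 0, "dy": 0, "dz": -0.6, "rx": 0, "ry": 0, "rz": 0}, {"dx": 0, "dy": 0, "dz": -0.6, "rx": 0, "ry": 0, "rz": 0}, {"dx": 0, "dy": 0, "dz": -0.6, "rx": 0, "ry": 0, "rz": 0}, {"dx": 0, "dy": 0, "dz": -0.4, "rx": 0, "ry": 0, "rz": 0}, {"dx": 0, "dy": 0, "dz": -0.2, "rx": 0, "ry": 0, "rz": 0}, {"dx": 0, "dy": 0, "dz": 0, "rx": 0, "ry": 0, "rz": 0}]'

```text
t: 5.1
tcp_pos: [0.5749, -0.1402, 0.1746]
tool_rot: [0.233, 0.973, 0.0, -0.0]
force: [0.5, 0.4, 2.1]
finger_gap: 0.603
gripper_force: 0.0
```

Request:
move_arm --targets '[{"dx": 0, "dy": 0, "dz": 0, "rx": 0, "ry": 0, "rz": 0}, {"dx": 0, "dy": 0, "dz": 0, "rx": 0, "ry": 0, "rz": 0}, {"dx": 0, "dy": 0, "dz": 0, "rx": 0, "ry": 0, "rz": 0}, {"dx": 0, "dy": 0, "dz": 0, "rx": 0, "ry": 0, "rz": 0}, {"dx": 0, "dy": 0, "dz": 0, "rx": 0, "ry": 0, "rz": 0}, {"dx": 0, "dy": 0, "dz": 0, "rx": 0, "ry": 0, "rz": 0}, {"dx": 0, "dy": 0, "dz": 0, "rx": 0, "ry": 0, "rz": 0}, {"dx": 0, "dy": 0, "dz": 0, "rx": 0, "ry": 0, "rz": 0}, {"dx": 0, "dy": 0, "dz": 0, "rx": 0, "ry": 0, "rz": 0}, {"dx": 0, "dy": 0, "dz": 0, "rx": 0, "ry": 0, "rz": 0}]' --claw 0 --newtons 40

```text
t: 6.35
tcp_pos: [0.5749, -0.1402, 0.1748]
tool_rot: [0.233, 0.973, 0.0, -0.0]
force: [-0.2, -0.3, -0.3]
finger_gap: 0.001
gripper_force: 0.0
```

The fingers shut on nothing, so I'll look.

```bash
python3 - <<'E'
from h import *
o=[]
for n,(x,y,w,h) in dict(scene=(250,150,120,120),top=(290,190,120,120)).items():
    im=cams.snapshot(n)[:,:,::-1].copy();cv2.imwrite(f"pics/{n}1.png",im)
    o.append(cv2.resize(im[y:y+h,x:x+w],(400,400),interpolation=cv2.INTER_CUBIC))
cv2.imwrite("pics/C.png",np.hstack(o))
E
```

```text
(no output)
```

View pics/C.png

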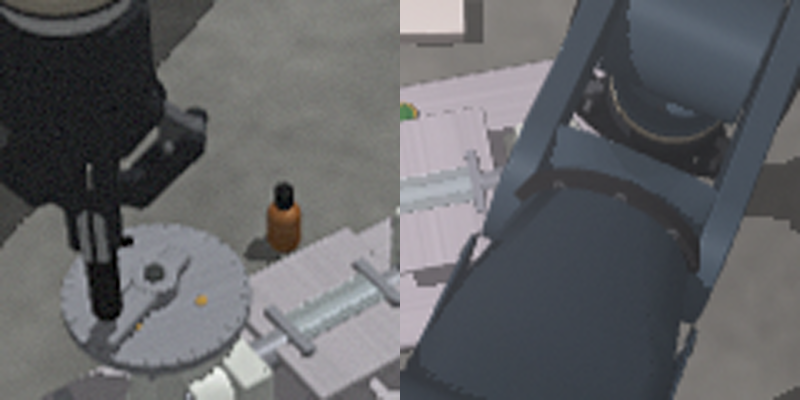

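```bash
python3 - <<'E'
from h import *
print("tcp pix",pix("scene",sensors.sense()["tcp_pos"]))
for z in(.2065,.1845,.1625):print("pred knob",z,pix("scene",[.5749,-.1402,z]),pix("top",[.5749,-.1402,z]))
for n in("scene0","scene1","top0"):
    im=cv2.imread(f"pics/{n}.png").max(2)
    x,y=(272,212) if "sc" in n else (352,226)
    print(n,x,y);print(im[y:y+36,x:x+20] if "sc" in n else im[y:y+26,x:x+22])
E
```

```text
tcp pix [280.97134866 237.8148131 ]
pred knob 0.2065 [279.52123017 226.16874075] [362.10995009 235.65523149]
pred knob 0.1845 [280.54395616 234.32507734] [361.26924571 237.73559019]
pred knob 0.1625 [281.52917384 242.1822817 ] [360.45456154 239.75156078]
scene0 272 212
[[102 104 105 107 106 107 107 108 105 111 114 109 111 112 109 110 113 111
  109 108]
 [103 105 103 105 101 104 107 105 107 110 107 108 109 111 106 112 110 108
  105 107]
 [100 103 101 106 103 104 104 107 105 108 108 109 111 113 108 110 110 105
  105 105]
 [107 102 102 103 105 100  99 107 105 106 108 114 112 111 109 110 106 110
  106 104]
 [103 105 103 102 108 105 103 104 106 106 109 111 109 111 112 110 106 105
  104 101]
 [106 102 102 105 105 102 103 104 105 107 104 110 106 113 107 105 105 102
   97 110]
 [108 103 103  99 105 104 107 105 101 106 107 106 106 111 116 121 129 125
  124 136]
 [101 103 102 104 105 102 103 104 105 102 103 107 115 124 114 138 150 145
  142 139]
 [102 104 100 106 107 105 104 104 101 111 124 132 135 150 102 106 107 123
  137 137]
 [101 105 103 107 105 105 105 106 123 131 133 140 144 124  61  45
[... 7038 characters left out ...]
7  78  76  84  67  70  70  70
   69  69  68  69]
 [138 137 135 136 135 136 138 124 108  86  84  86  84  86  75  71  70  69
   70  70  69  70]
 [137 136 136 136 135 133 119  91  81  85  85  85 129 130 137  72  69  70
   69  69  69  70]
 [136 136 136 138 125 110  86  85  85 130 130 131 133 134 134  77  72  70
   70  70  69  69]
 [136 137 134 121  92  82  83 129 129 132 133 133 132 132 118  94  70  71
   70  69  69  69]
 [141 126 112  86  85  84 128 134 134 134 134 133 134 134 132 101  72  71
   70  71  70  70]
 [122  93  83  84  86 129 134 134 135 134 133 134 134 134 133 123  71  70
   70  70  71  69]
 [ 88  86  85  85 130 135 135 134 135 134 133 134 134 135 135 138  70  70
   69  69  69  69]]
```

```bash
python3 - <<'E'
from h import *
for u in(274,278,281):
  for z in (.15,.175,.19,.207):print(u,z,ray("scene",u,228.5,z).round(4))
s=sensors.sense();print(s["q"].round(3),s["tool_rot"],s["finger_gap"],s["gripper_force"],s["tcp_pos"])
from station import manip
print({k:getattr(manip,k) for k in dir(manip) if k[0]!='_'})
im=cams.snapshot("scene")[:,:,::-1]
cv2.imwrite("pics/D.png",cv2.resize(im[170:260,235:325],(600,600),interpolation=cv2.INTER_NEAREST))
E
```

```text
274 0.15 [ 0.5251 -0.1376  0.15  ]
274 0.175 [ 0.5476 -0.1436  0.175 ]
274 0.19 [ 0.5611 -0.1472  0.19  ]
274 0.207 [ 0.5764 -0.1513  0.207 ]
278 0.15 [ 0.5284 -0.1306  0.15  ]
278 0.175 [ 0.5508 -0.1368  0.175 ]
278 0.19 [ 0.5643 -0.1406  0.19  ]
278 0.207 [ 0.5795 -0.1448  0.207 ]
281 0.15 [ 0.531  -0.1253  0.15  ]
281 0.175 [ 0.5533 -0.1317  0.175 ]
281 0.19 [ 0.5666 -0.1356  0.19  ]
281 0.207 [ 0.5818 -0.14    0.207 ]
[-0.428  0.506  1.539 -0.     1.096 -1.529] [ 2.32742264e-01  9.72538451e-01 -3.53581023e-07 -7.11562853e-06] -0.0006555778769158447 0.0 [ 0.57488747 -0.14021574  0.17482405]
{'PlanningError': <class 'station.PlanningError'>, 'grasp_offset': 0.0187}
```

View pics/D.png

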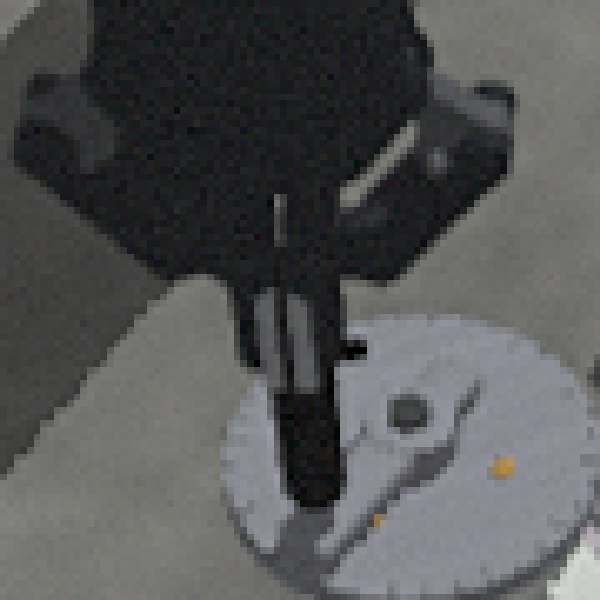

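```bash
python3 - <<'E'
from h import *
print(pix("scene",[.2825,.5567,.194]),pix("scene",[.2825,.5567,.194+.0187+.054]),pix("scene",[.2825,.5567,.207]))
for s in(-1,1):print("tip",pix("scene",[.2825+s*.0425*.4526,.5567+s*.0425*.891,.207]))
im=cv2.imread("pics/scene0.png")
cv2.imwrite("pics/E.png",cv2.resize(im[0:80,440:560],(780,520),interpolation=cv2.INTER_NEAREST))
E
```

```text
[491.08872045  69.58491687] [498.25882044  42.46140402] [492.32445887  64.91028653]
tip [475.6695735   64.71584081]
tip [509.00550921  65.10503772]
```

View pics/E.png

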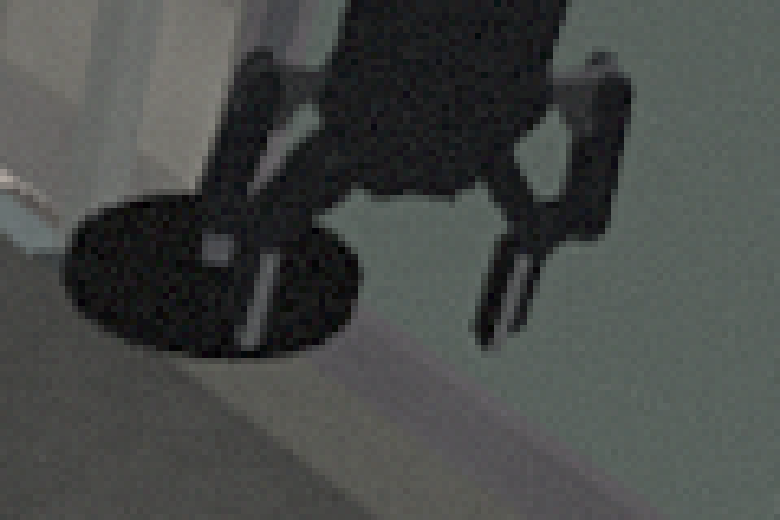

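```bash
python3 - <<'E'
from h import *
from scipy.optimize import least_squares
A=np.array([.2825,.5567,.207]);B=np.array([.5749,-.1402,.1748])
f=lambda d:np.r_[pix("scene",A+d)-[496.5,53.5],pix("scene",B+d)-[278.3,228.5]]
r=least_squares(f,[0,0,0]);print(r.x,r.fun)
for z in(-.0,.01,.02,.03,.04):
    print(z,(ray("scene",496.5,53.5,.207+z)-A).round(4),(ray("scene",278.3,228.5,.1748+z)-B).round(4))
im=cv2.imread("pics/top0.png")
print(pix("top",A),pix("top",B))
E
```

```text
[ 0.00879509 -0.00519113  0.03644377] [-0.0664791  -0.08277968  0.04732251  0.05892593]
-0.0 [-0.043   0.0468 -0.    ] [-0.024   0.0039  0.    ]
0.01 [-0.0286  0.0325  0.01  ] [-0.015   0.0014  0.01  ]
0.02 [-0.0143  0.0182  0.02  ] [-0.0061 -0.0011  0.02  ]
0.03 [-0.      0.0039  0.03  ] [ 0.0029 -0.0036  0.03  ]
0.04 [ 0.0143 -0.0104  0.04  ] [ 0.0118 -0.0061  0.04  ]
[ 38.87635317 376.57339526] [360.90690909 238.63220754]
```

The tips stand about 32 mm higher than the reported TCP. Two views agree on this, and the shut fingers sit just over the knob's top. So I'll open, go lower and try the grip again.

Request:
move_arm --targets '[{"dx": 0, "dy": 0, "dz": 0.4, "rx": 0, "ry": 0, "rz": 0}, {"dx": 0, "dy": 0, "dz": 0, "rx": 0, "ry": 0, "rz": 0}, {"dx": 0, "dy": 0, "dz": 0, "rx": 0, "ry": 0, "rz": 0}, {"dx": 0, "dy": 0, "dz": 0, "rx": 0, "ry": 0, "rz": 0}, {"dx": 0, "dy": 0, "dz": -0.3, "rx": 0, "ry": 0, "rz": 0}, {"dx": 0, "dy": 0, "dz": -0.3, "rx": 0, "ry": 0, "rz": 0}, {"dx": 0, "dy": 0, "dz": -0.3, "rx": 0, "ry": 0, "rz": 0}, {"dx": 0, "dy": 0, "dz": -0.3, "rx": 0, "ry": 0, "rz": 0}, {"dx": 0, "dy": 0, "dz": -0.3, "rx": 0, "ry": 0, "rz": 0}, {"dx": 0, "dy": 0, "dz": 0, "rx": 0, "ry": 0, "rz": 0}]' --claw 60

```text
t: 7.75
tcp_pos: [0.5744, -0.14, 0.1464]
tool_rot: [0.233, 0.973, 0.0, -0.001]
force: [0.4, 0.0, 1.4]
finger_gap: 0.599
gripper_force: 0.0
```

Request:
move_arm --targets '[{"dx": 0, "dy": 0, "dz": 0, "rx": 0, "ry": 0, "rz": 0}, {"dx": 0, "dy": 0, "dz": 0, "rx": 0, "ry": 0, "rz": 0}, {"dx": 0, "dy": 0, "dz": 0, "rx": 0, "ry": 0, "rz": 0}, {"dx": 0, "dy": 0, "dz": 0, "rx": 0, "ry": 0, "rz": 0}, {"dx": 0, "dy": 0, "dz": 0, "rx": 0, "ry": 0, "rz": 0}, {"dx": 0, "dy": 0, "dz": 0, "rx": 0, "ry": 0, "rz": 0}, {"dx": 0, "dy": 0, "dz": 0, "rx": 0, "ry": 0, "rz": 0}, {"dx": 0, "dy": 0, "dz": 0, "rx": 0, "ry": 0, "rz": 0}, {"dx": 0, "dy": 0, "dz": 0, "rx": 0, "ry": 0, "rz": 0}, {"dx": 0, "dy": 0, "dz": 0, "rx": 0, "ry": 0, "rz": 0}]' --claw 0 --newtons 40

```text
t: 9.0
tcp_pos: [0.575, -0.1401, 0.1477]
tool_rot: [0.233, 0.973, 0.0, 0.0]
force: [-1.1, 2.8, 5.2]
finger_gap: 0.18
gripper_force: 39.3
```

```bash
cat >arc.py <<'E'
import numpy as np,sys,json
def arc(c,p,dth,n,z=0,r=.045,p0=None):
    th=np.arctan2(p[1]-c[1],p[0]-c[0]); q=np.array(p[:2]); o=[]
    for i in range(n):
        t=th-np.radians(dth)*(i+1); g=np.array(c)+r*np.array([np.cos(t),np.sin(t)])
        d=np.round((g-q)/.025,2); q=q+d*.025; o.append(d.tolist())
    print("end",q.round(5),"theta",np.degrees(t).round(1)); print(o)
E
python3 -c "
from arc import *
arc((.551,-.102),(.575,-.1401),6,8)"
```

```text
end [ 0.53875 -0.14535] theta -105.8
[[-0.17, -0.09], [-0.17, -0.08], [-0.18, -0.05], [-0.18, -0.04], [-0.19, -0.01], [-0.19, -0.0], [-0.19, 0.02], [-0.18, 0.04]]
```

Request:
move_arm --targets '[{"dx": 0, "dy": 0, "dz": 0.1, "rx": 0, "ry": 0, "rz": 0}, {"dx": 0, "dy": 0, "dz": 0.1, "rx": 0, "ry": 0, "rz": 0}, {"dx": 0, "dy": 0, "dz": 0.05, "rx": 0, "ry": 0, "rz": 0}, {"dx": 0, "dy": 0, "dz": 0, "rx": 0, "ry": 0, "rz": 0}, {"dx": 0, "dy": 0, "dz": 0, "rx": 0, "ry": 0, "rz": 0}, {"dx": 0, "dy": 0, "dz": 0, "rx": 0, "ry": 0, "rz": 0}, {"dx": 0, "dy": 0, "dz": 0, "rx": 0, "ry": 0, "rz": 0}, {"dx": 0, "dy": 0, "dz": 0, "rx": 0, "ry": 0, "rz": 0}, {"dx": 0, "dy": 0, "dz": 0, "rx": 0, "ry": 0, "rz": 0}, {"dx": 0, "dy": 0, "dz": 0, "rx": 0, "ry": 0, "rz": 0}]'

```text
t: 10.25
tcp_pos: [0.5747, -0.1401, 0.1535]
tool_rot: [0.233, 0.973, 0.0, -0.0]
force: [0.4, 2.4, -4.9]
finger_gap: 0.179
gripper_force: 39.0
```

Request:
move_arm --targets '[{"dx": -0.17, "dy": -0.09, "dz": 0, "rx": 0, "ry": 0, "rz": 0}, {"dx": -0.17, "dy": -0.08, "dz": 0, "rx": 0, "ry": 0, "rz": 0}, {"dx": -0.18, "dy": -0.05, "dz": 0, "rx": 0, "ry": 0, "rz": 0}, {"dx": -0.18, "dy": -0.04, "dz": 0, "rx": 0, "ry": 0, "rz": 0}, {"dx": -0.19, "dy": -0.01, "dz": 0, "rx": 0, "ry": 0, "rz": 0}, {"dx": -0.19, "dy": 0, "dz": 0, "rx": 0, "ry": 0, "rz": 0}, {"dx": -0.19, "dy": 0.02, "dz": 0, "rx": 0, "ry": 0, "rz": 0}, {"dx": -0.18, "dy": 0.04, "dz": 0, "rx": 0, "ry": 0, "rz": 0}, {"dx": 0, "dy": 0, "dz": 0, "rx": 0, "ry": 0, "rz": 0}, {"dx": 0, "dy": 0, "dz": 0, "rx": 0, "ry": 0, "rz": 0}]'

```text
t: 11.5
tcp_pos: [0.5384, -0.1452, 0.1535]
tool_rot: [0.233, 0.973, 0.0, -0.0]
force: [2.1, 4.8, -5.2]
finger_gap: 0.18
gripper_force: 39.1
```

```bash
python3 -c "
from arc import *
from station import sensors
s=sensors.sense();print(s['tcp_pos'],s['force'],s['ft_torque'])
arc((.551,-.102),(.53875,-.14535),9,10)"
```

```text
[ 0.53840245 -0.14520005  0.15352476] [ 2.05212298  4.80913645 -5.18945827] [ 0.81867258 -0.28379216 -0.05557137]
end [ 0.50775 -0.08985] theta -195.8
[[-0.26, 0.1], [-0.25, 0.14], [-0.22, 0.17], [-0.19, 0.21], [-0.16, 0.24], [-0.12, 0.25], [-0.08, 0.27], [-0.03, 0.28], [0.01, 0.29], [0.06, 0.27]]
```

Request:
move_arm --targets '[{"dx": -0.26, "dy": 0.1, "dz": 0, "rx": 0, "ry": 0, "rz": 0}, {"dx": -0.25, "dy": 0.14, "dz": 0, "rx": 0, "ry": 0, "rz": 0}, {"dx": -0.22, "dy": 0.17, "dz": 0, "rx": 0, "ry": 0, "rz": 0}, {"dx": -0.19, "dy": 0.21, "dz": 0, "rx": 0, "ry": 0, "rz": 0}, {"dx": -0.16, "dy": 0.24, "dz": 0, "rx": 0, "ry": 0, "rz": 0}, {"dx": -0.12, "dy": 0.25, "dz": 0, "rx": 0, "ry": 0, "rz": 0}, {"dx": -0.08, "dy": 0.27, "dz": 0, "rx": 0, "ry": 0, "rz": 0}, {"dx": -0.03, "dy": 0.28, "dz": 0, "rx": 0, "ry": 0, "rz": 0}, {"dx": 0.01, "dy": 0.29, "dz": 0, "rx": 0, "ry": 0, "rz": 0}, {"dx": 0.06, "dy": 0.27, "dz": 0, "rx": 0, "ry": 0, "rz": 0}]'

```text
t: 12.75
tcp_pos: [0.5074, -0.0898, 0.1535]
tool_rot: [0.233, 0.973, -0.0, -0.0]
force: [2.5, -3.2, -4.2]
finger_gap: 0.178
gripper_force: 39.2
```

```bash
python3 -c "
from arc import *
from station import sensors
s=sensors.sense();print(s['tcp_pos'],s['force'],s['ft_torque'])
arc((.551,-.102),(.50775,-.08985),12,10)"
```

```text
[ 0.50740273 -0.08982667  0.15352064] [ 2.5286188  -3.2380656  -4.24212816] [-0.59125088 -0.45168356  0.01390399]
end [ 0.58325 -0.0706 ] theta 44.3
[[0.14, 0.35], [0.2, 0.31], [0.27, 0.27], [0.32, 0.2], [0.36, 0.13], [0.37, 0.05], [0.37, -0.02], [0.37, -0.1], [0.33, -0.18], [0.29, -0.24]]
```

Request:
move_arm --targets '[{"dx": 0.14, "dy": 0.35, "dz": 0, "rx": 0, "ry": 0, "rz": 0}, {"dx": 0.2, "dy": 0.31, "dz": 0, "rx": 0, "ry": 0, "rz": 0}, {"dx": 0.27, "dy": 0.27, "dz": 0, "rx": 0, "ry": 0, "rz": 0}, {"dx": 0.32, "dy": 0.2, "dz": 0, "rx": 0, "ry": 0, "rz": 0}, {"dx": 0.36, "dy": 0.13, "dz": 0, "rx": 0, "ry": 0, "rz": 0}, {"dx": 0.37, "dy": 0.05, "dz": 0, "rx": 0, "ry": 0, "rz": 0}, {"dx": 0.37, "dy": -0.02, "dz": 0, "rx": 0, "ry": 0, "rz": 0}, {"dx": 0.37, "dy": -0.1, "dz": 0, "rx": 0, "ry": 0, "rz": 0}, {"dx": 0.33, "dy": -0.18, "dz": 0, "rx": 0, "ry": 0, "rz": 0}, {"dx": 0.29, "dy": -0.24, "dz": 0, "rx": 0, "ry": 0, "rz": 0}]'

```text
t: 14.0
tcp_pos: [0.5836, -0.0703, 0.1534]
tool_rot: [0.233, 0.973, 0.001, -0.0]
force: [-0.6, 1.1, -5.5]
finger_gap: 0.183
gripper_force: 39.2
```

```bash
python3 -c "
from arc import *
from station import sensors
s=sensors.sense();print(s['tcp_pos'],s['force'],s['ft_torque'])
arc((.551,-.102),(.58325,-.0706),12,10)
arc((.551,-.102),(.551+.045*np.cos(np.radians(-75.7)),-.102+.045*np.sin(np.radians(-75.7))),12,10)"
```

```text
[ 0.5835567  -0.07033024  0.15338202] [-0.63115362  1.10467816 -5.52443555] [ 0.05806386  0.37447013 -0.01997446]
end [ 0.562  -0.1456] theta -75.8
[[0.23, -0.3], [0.17, -0.33], [0.09, -0.37], [0.02, -0.37], [-0.07, -0.38], [-0.14, -0.34], [-0.21, -0.32], [-0.27, -0.26], [-0.31, -0.2], [-0.36, -0.13]]
end [ 0.50761 -0.08986] theta -195.7
[[-0.37, -0.05], [-0.38, 0.02], [-0.36, 0.1], [-0.33, 0.18], [-0.29, 0.24], [-0.24, 0.29], [-0.16, 0.34], [-0.1, 0.36], [-0.01, 0.38], [0.06, 0.37]]
```

Request:
move_arm --targets '[{"dx": 0.23, "dy": -0.3, "dz": 0, "rx": 0, "ry": 0, "rz": 0}, {"dx": 0.17, "dy": -0.33, "dz": 0, "rx": 0, "ry": 0, "rz": 0}, {"dx": 0.09, "dy": -0.37, "dz": 0, "rx": 0, "ry": 0, "rz": 0}, {"dx": 0.02, "dy": -0.37, "dz": 0, "rx": 0, "ry": 0, "rz": 0}, {"dx": -0.07, "dy": -0.38, "dz": 0, "rx": 0, "ry": 0, "rz": 0}, {"dx": -0.14, "dy": -0.34, "dz": 0, "rx": 0, "ry": 0, "rz": 0}, {"dx": -0.21, "dy": -0.32, "dz": 0, "rx": 0, "ry": 0, "rz": 0}, {"dx": -0.27, "dy": -0.26, "dz": 0, "rx": 0, "ry": 0, "rz": 0}, {"dx": -0.31, "dy": -0.2, "dz": 0, "rx": 0, "ry": 0, "rz": 0}, {"dx": -0.36, "dy": -0.13, "dz": 0, "rx": 0, "ry": 0, "rz": 0}]'

```text
t: 15.25
tcp_pos: [0.5616, -0.1457, 0.1537]
tool_rot: [0.233, 0.973, 0.0, 0.0]
force: [0.9, 4.3, -4.3]
finger_gap: 0.181
gripper_force: 39.3
```

Request:
move_arm --targets '[{"dx": -0.37, "dy": -0.05, "dz": 0, "rx": 0, "ry": 0, "rz": 0}, {"dx": -0.38, "dy": 0.02, "dz": 0, "rx": 0, "ry": 0, "rz": 0}, {"dx": -0.36, "dy": 0.1, "dz": 0, "rx": 0, "ry": 0, "rz": 0}, {"dx": -0.33, "dy": 0.18, "dz": 0, "rx": 0, "ry": 0, "rz": 0}, {"dx": -0.29, "dy": 0.24, "dz": 0, "rx": 0, "ry": 0, "rz": 0}, {"dx": -0.24, "dy": 0.29, "dz": 0, "rx": 0, "ry": 0, "rz": 0}, {"dx": -0.16, "dy": 0.34, "dz": 0, "rx": 0, "ry": 0, "rz": 0}, {"dx": -0.1, "dy": 0.36, "dz": 0, "rx": 0, "ry": 0, "rz": 0}, {"dx": -0.01, "dy": 0.38, "dz": 0, "rx": 0, "ry": 0, "rz": 0}, {"dx": 0.06, "dy": 0.37, "dz": 0, "rx": 0, "ry": 0, "rz": 0}]'

```text
t: 16.5
tcp_pos: [0.5073, -0.0899, 0.1536]
tool_rot: [0.233, 0.973, -0.001, -0.0]
force: [3.3, -3.8, -4.6]
finger_gap: 0.183
gripper_force: 39.4
```

Request:
move_arm --targets '[{"dx": 0.14, "dy": 0.35, "dz": 0, "rx": 0, "ry": 0, "rz": 0}, {"dx": 0.2, "dy": 0.31, "dz": 0, "rx": 0, "ry": 0, "rz": 0}, {"dx": 0.27, "dy": 0.27, "dz": 0, "rx": 0, "ry": 0, "rz": 0}, {"dx": 0.32, "dy": 0.2, "dz": 0, "rx": 0, "ry": 0, "rz": 0}, {"dx": 0.36, "dy": 0.13, "dz": 0, "rx": 0, "ry": 0, "rz": 0}, {"dx": 0.37, "dy": 0.05, "dz": 0, "rx": 0, "ry": 0, "rz": 0}, {"dx": 0.37, "dy": -0.02, "dz": 0, "rx": 0, "ry": 0, "rz": 0}, {"dx": 0.37, "dy": -0.1, "dz": 0, "rx": 0, "ry": 0, "rz": 0}, {"dx": 0.33, "dy": -0.18, "dz": 0, "rx": 0, "ry": 0, "rz": 0}, {"dx": 0.29, "dy": -0.24, "dz": 0, "rx": 0, "ry": 0, "rz": 0}]'

```text
t: 17.75
tcp_pos: [0.5834, -0.0702, 0.1534]
tool_rot: [0.233, 0.973, 0.001, -0.0]
force: [-2.2, 1.7, -4.9]
finger_gap: 0.182
gripper_force: 39.4
```

Request:
move_arm --targets '[{"dx": 0.23, "dy": -0.3, "dz": 0, "rx": 0, "ry": 0, "rz": 0}, {"dx": 0.17, "dy": -0.33, "dz": 0, "rx": 0, "ry": 0, "rz": 0}, {"dx": 0.09, "dy": -0.37, "dz": 0, "rx": 0, "ry": 0, "rz": 0}, {"dx": 0.02, "dy": -0.37, "dz": 0, "rx": 0, "ry": 0, "rz": 0}, {"dx": -0.07, "dy": -0.38, "dz": 0, "rx": 0, "ry": 0, "rz": 0}, {"dx": -0.14, "dy": -0.34, "dz": 0, "rx": 0, "ry": 0, "rz": 0}, {"dx": -0.21, "dy": -0.32, "dz": 0, "rx": 0, "ry": 0, "rz": 0}, {"dx": -0.27, "dy": -0.26, "dz": 0, "rx": 0, "ry": 0, "rz": 0}, {"dx": -0.31, "dy": -0.2, "dz": 0, "rx": 0, "ry": 0, "rz": 0}, {"dx": -0.36, "dy": -0.13, "dz": 0, "rx": 0, "ry": 0, "rz": 0}]'

```text
t: 19.0
tcp_pos: [0.5612, -0.1457, 0.1536]
tool_rot: [0.233, 0.973, 0.0, 0.0]
force: [1.4, 3.0, -5.1]
finger_gap: 0.18
gripper_force: 39.5
```

```bash
python3 -c "
from arc import *
from h import *
s=sensors.sense();p=s['tcp_pos'];print(p,s['force'],s['ft_torque'])
# commanded position tally unknown to 0.5mm: use measured
arc((.551,-.102),p,9,10)
im=cams.snapshot('scene')[:,:,::-1];cv2.imwrite('pics/s2.png',im)
im0=cv2.imread('pics/scene0.png')
for f in (im0,im):
  m=(f[210:235,283:300].max(2)<70);y,x=np.nonzero(m);print(len(x),x.mean()+283 if len(x) else 0,y.mean()+210 if len(x) else 0)
"
```

```text
[ 0.56116416 -0.14572599  0.15363817] [ 1.37722303  2.95609435 -5.11733031] [ 0.57392573 -0.16601934 -0.03197961]
end [ 0.50716 -0.11223] theta -166.9
[[-0.28, -0.05], [-0.28, 0.01], [-0.28, 0.04], [-0.27, 0.09], [-0.25, 0.13], [-0.23, 0.17], [-0.19, 0.2], [-0.17, 0.23], [-0.12, 0.25], [-0.09, 0.27]]
53 288.8490566037736 228.9811320754717
152 288.3881578947368 217.4078947368421
```

```bash
python3 -c "
from arc import *
arc((.551,-.102),(.56155,-.14575),11,9)"
```

```text
end [ 0.50605 -0.1055 ] theta -175.4
[[-0.34, -0.05], [-0.35, 0.02], [-0.33, 0.08], [-0.31, 0.15], [-0.28, 0.2], [-0.24, 0.25], [-0.18, 0.3], [-0.13, 0.32], [-0.06, 0.34]]
```

Request:
move_arm --targets '[{"dx": -0.34, "dy": -0.05, "dz": 0, "rx": 0, "ry": 0, "rz": 0}, {"dx": -0.35, "dy": 0.02, "dz": 0, "rx": 0, "ry": 0, "rz": 0}, {"dx": -0.33, "dy": 0.08, "dz": 0, "rx": 0, "ry": 0, "rz": 0}, {"dx": -0.31, "dy": 0.15, "dz": 0, "rx": 0, "ry": 0, "rz": 0}, {"dx": -0.28, "dy": 0.2, "dz": 0, "rx": 0, "ry": 0, "rz": 0}, {"dx": -0.24, "dy": 0.25, "dz": 0, "rx": 0, "ry": 0, "rz": 0}, {"dx": -0.18, "dy": 0.3, "dz": 0, "rx": 0, "ry": 0, "rz": 0}, {"dx": -0.13, "dy": 0.32, "dz": 0, "rx": 0, "ry": 0, "rz": 0}, {"dx": -0.06, "dy": 0.34, "dz": 0, "rx": 0, "ry": 0, "rz": 0}, {"dx": 0, "dy": 0, "dz": 0, "rx": 0, "ry": 0, "rz": 0}]'

```text
t: 20.3
tcp_pos: [0.506, -0.1045, 0.1536]
tool_rot: [0.232, 0.973, 0.0, -0.0]
force: [2.9, 1.1, -5.9]
finger_gap: 0.178
gripper_force: 39.5
```

Request:
move_arm --targets '[{"dx": 0, "dy": 0, "dz": -0.04, "rx": 0, "ry": 0, "rz": 0}, {"dx": 0, "dy": 0, "dz": -0.04, "rx": 0, "ry": 0, "rz": 0}, {"dx": 0, "dy": 0, "dz": -0.04, "rx": 0, "ry": 0, "rz": 0}, {"dx": 0, "dy": 0, "dz": -0.04, "rx": 0, "ry": 0, "rz": 0}, {"dx": 0, "dy": 0, "dz": -0.04, "rx": 0, "ry": 0, "rz": 0}, {"dx": 0, "dy": 0, "dz": 0, "rx": 0, "ry": 0, "rz": 0}, {"dx": 0, "dy": 0, "dz": 0, "rx": 0, "ry": 0, "rz": 0}, {"dx": 0, "dy": 0, "dz": 0, "rx": 0, "ry": 0, "rz": 0}, {"dx": 0, "dy": 0, "dz": 0, "rx": 0, "ry": 0, "rz": 0}, {"dx": 0, "dy": 0, "dz": 0, "rx": 0, "ry": 0, "rz": 0}]'

```text
t: 21.55
tcp_pos: [0.5061, -0.1055, 0.1486]
tool_rot: [0.233, 0.973, -0.0, 0.0]
force: [2.7, 2.5, -3.2]
finger_gap: 0.178
gripper_force: 39.6
```

Request:
move_arm --targets '[{"dx": 0, "dy": 0, "dz": -0.02, "rx": 0, "ry": 0, "rz": 0}, {"dx": 0, "dy": 0, "dz": -0.02, "rx": 0, "ry": 0, "rz": 0}, {"dx": 0, "dy": 0, "dz": 0, "rx": 0, "ry": 0, "rz": 0}, {"dx": 0, "dy": 0, "dz": 0, "rx": 0, "ry": 0, "rz": 0}, {"dx": 0, "dy": 0, "dz": 0, "rx": 0, "ry": 0, "rz": 0}, {"dx": 0, "dy": 0, "dz": 0, "rx": 0, "ry": 0, "rz": 0}, {"dx": 0, "dy": 0, "dz": 0, "rx": 0, "ry": 0, "rz": 0}, {"dx": 0, "dy": 0, "dz": 0, "rx": 0, "ry": 0, "rz": 0}, {"dx": 0, "dy": 0, "dz": 0, "rx": 0, "ry": 0, "rz": 0}, {"dx": 0, "dy": 0, "dz": 0, "rx": 0, "ry": 0, "rz": 0}]'

```text
t: 22.8
tcp_pos: [0.5061, -0.1055, 0.1476]
tool_rot: [0.233, 0.973, -0.0, -0.0]
force: [2.3, 2.0, -4.9]
finger_gap: 0.177
gripper_force: 39.6
```

Request:
move_arm --targets '[{"dx": 0, "dy": 0, "dz": -0.02, "rx": 0, "ry": 0, "rz": 0}, {"dx": 0, "dy": 0, "dz": -0.02, "rx": 0, "ry": 0, "rz": 0}, {"dx": 0, "dy": 0, "dz": 0, "rx": 0, "ry": 0, "rz": 0}, {"dx": 0, "dy": 0, "dz": 0, "rx": 0, "ry": 0, "rz": 0}, {"dx": 0, "dy": 0, "dz": 0, "rx": 0, "ry": 0, "rz": 0}, {"dx": 0, "dy": 0, "dz": 0, "rx": 0, "ry": 0, "rz": 0}, {"dx": 0, "dy": 0, "dz": 0, "rx": 0, "ry": 0, "rz": 0}, {"dx": 0, "dy": 0, "dz": 0, "rx": 0, "ry": 0, "rz": 0}, {"dx": 0, "dy": 0, "dz": 0, "rx": 0, "ry": 0, "rz": 0}, {"dx": 0, "dy": 0, "dz": 0, "rx": 0, "ry": 0, "rz": 0}]'

```text
t: 24.05
tcp_pos: [0.5061, -0.1055, 0.1465]
tool_rot: [0.233, 0.973, 0.0, -0.0]
force: [1.3, 1.0, -2.4]
finger_gap: 0.182
gripper_force: 39.6
```

Request:
move_arm --targets '[{"dx": 0, "dy": 0, "dz": -0.03, "rx": 0, "ry": 0, "rz": 0}, {"dx": 0, "dy": 0, "dz": 0, "rx": 0, "ry": 0, "rz": 0}, {"dx": 0, "dy": 0, "dz": 0, "rx": 0, "ry": 0, "rz": 0}, {"dx": 0, "dy": 0, "dz": 0, "rx": 0, "ry": 0, "rz": 0}, {"dx": 0, "dy": 0, "dz": 0, "rx": 0, "ry": 0, "rz": 0}, {"dx": 0, "dy": 0, "dz": 0, "rx": 0, "ry": 0, "rz": 0}, {"dx": 0, "dy": 0, "dz": 0, "rx": 0, "ry": 0, "rz": 0}, {"dx": 0, "dy": 0, "dz": 0, "rx": 0, "ry": 0, "rz": 0}, {"dx": 0, "dy": 0, "dz": 0, "rx": 0, "ry": 0, "rz": 0}, {"dx": 0, "dy": 0, "dz": 0, "rx": 0, "ry": 0, "rz": 0}]'

```text
t: 25.3
tcp_pos: [0.5061, -0.1054, 0.1458]
tool_rot: [0.233, 0.973, 0.0, -0.0]
force: [2.0, 2.6, -2.8]
finger_gap: 0.184
gripper_force: 39.7
```

Request:
move_arm --targets '[{"dx": 0, "dy": 0, "dz": -0.02, "rx": 0, "ry": 0, "rz": 0}, {"dx": 0, "dy": 0, "dz": -0.02, "rx": 0, "ry": 0, "rz": 0}, {"dx": 0, "dy": 0, "dz": -0.02, "rx": 0, "ry": 0, "rz": 0}, {"dx": 0, "dy": 0, "dz": 0, "rx": 0, "ry": 0, "rz": 0}, {"dx": 0, "dy": 0, "dz": 0, "rx": 0, "ry": 0, "rz": 0}, {"dx": 0, "dy": 0, "dz": 0, "rx": 0, "ry": 0, "rz": 0}, {"dx": 0, "dy": 0, "dz": 0, "rx": 0, "ry": 0, "rz": 0}, {"dx": 0, "dy": 0, "dz": 0, "rx": 0, "ry": 0, "rz": 0}, {"dx": 0, "dy": 0, "dz": 0, "rx": 0, "ry": 0, "rz": 0}, {"dx": 0, "dy": 0, "dz": 0, "rx": 0, "ry": 0, "rz": 0}]'

```text
t: 26.55
tcp_pos: [0.5061, -0.1049, 0.1439]
tool_rot: [0.233, 0.973, 0.0, -0.0]
force: [3.1, 4.9, -1.6]
finger_gap: 0.182
gripper_force: 39.8
```

Request:
move_arm --targets '[{"dx": 0, "dy": 0.02, "dz": 0, "rx": 0, "ry": 0, "rz": 0}, {"dx": 0, "dy": 0.02, "dz": 0, "rx": 0, "ry": 0, "rz": 0}, {"dx": 0, "dy": 0.02, "dz": 0, "rx": 0, "ry": 0, "rz": 0}, {"dx": 0, "dy": 0, "dz": 0, "rx": 0, "ry": 0, "rz": 0}, {"dx": 0, "dy": 0, "dz": -0.02, "rx": 0, "ry": 0, "rz": 0}, {"dx": 0, "dy": 0, "dz": -0.02, "rx": 0, "ry": 0, "rz": 0}, {"dx": 0, "dy": 0, "dz": -0.02, "rx": 0, "ry": 0, "rz": 0}, {"dx": 0, "dy": 0, "dz": 0, "rx": 0, "ry": 0, "rz": 0}, {"dx": 0, "dy": 0, "dz": 0, "rx": 0, "ry": 0, "rz": 0}, {"dx": 0, "dy": 0, "dz": 0, "rx": 0, "ry": 0, "rz": 0}]'

```text
t: 27.8
tcp_pos: [0.5061, -0.1041, 0.1428]
tool_rot: [0.233, 0.973, -0.0, 0.0]
force: [1.9, -0.6, -1.6]
finger_gap: 0.182
gripper_force: 39.7
```

Request:
move_arm --targets '[{"dx": 0, "dy": 0, "dz": -0.02, "rx": 0, "ry": 0, "rz": 0}, {"dx": 0, "dy": 0, "dz": -0.02, "rx": 0, "ry": 0, "rz": 0}, {"dx": 0, "dy": 0, "dz": -0.02, "rx": 0, "ry": 0, "rz": 0}, {"dx": 0, "dy": 0, "dz": -0.02, "rx": 0, "ry": 0, "rz": 0}, {"dx": 0, "dy": 0, "dz": 0, "rx": 0, "ry": 0, "rz": 0}, {"dx": 0, "dy": 0, "dz": 0, "rx": 0, "ry": 0, "rz": 0}, {"dx": 0, "dy": 0, "dz": 0, "rx": 0, "ry": 0, "rz": 0}, {"dx": 0, "dy": 0, "dz": 0, "rx": 0, "ry": 0, "rz": 0}, {"dx": 0, "dy": 0, "dz": 0, "rx": 0, "ry": 0, "rz": 0}, {"dx": 0, "dy": 0, "dz": 0, "rx": 0, "ry": 0, "rz": 0}]'

```text
t: 29.05
tcp_pos: [0.5061, -0.104, 0.1408]
tool_rot: [0.233, 0.973, -0.0, -0.0]
force: [0.7, -0.1, -2.3]
finger_gap: 0.182
gripper_force: 39.7
```

Now in the hole and free. I'll lower on and then loosen, so the spring seats the pin.

Request:
move_arm --targets '[{"dx": 0, "dy": 0, "dz": -0.02, "rx": 0, "ry": 0, "rz": 0}, {"dx": 0, "dy": 0, "dz": -0.02, "rx": 0, "ry": 0, "rz": 0}, {"dx": 0, "dy": 0, "dz": 0, "rx": 0, "ry": 0, "rz": 0}, {"dx": 0, "dy": 0, "dz": 0, "rx": 0, "ry": 0, "rz": 0}, {"dx": 0, "dy": 0, "dz": 0, "rx": 0, "ry": 0, "rz": 0}, {"dx": 0, "dy": 0, "dz": 0, "rx": 0, "ry": 0, "rz": 0}, {"dx": 0, "dy": 0, "dz": 0, "rx": 0, "ry": 0, "rz": 0}, {"dx": 0, "dy": 0, "dz": 0, "rx": 0, "ry": 0, "rz": 0}, {"dx": 0, "dy": 0, "dz": 0, "rx": 0, "ry": 0, "rz": 0}, {"dx": 0, "dy": 0, "dz": 0, "rx": 0, "ry": 0, "rz": 0}]'

```text
t: 30.3
tcp_pos: [0.5063, -0.104, 0.1402]
tool_rot: [0.233, 0.973, -0.0, 0.0]
force: [-0.9, -0.1, 6.7]
finger_gap: 0.181
gripper_force: 40.4
```

Request:
move_arm --targets '[{"dx": 0, "dy": 0, "dz": 0, "rx": 0, "ry": 0, "rz": 0}, {"dx": 0, "dy": 0, "dz": 0, "rx": 0, "ry": 0, "rz": 0}, {"dx": 0, "dy": 0, "dz": 0, "rx": 0, "ry": 0, "rz": 0}, {"dx": 0, "dy": 0, "dz": 0, "rx": 0, "ry": 0, "rz": 0}, {"dx": 0, "dy": 0, "dz": 0.8, "rx": 0, "ry": 0, "rz": 0}, {"dx": 0, "dy": 0, "dz": 1, "rx": 0, "ry": 0, "rz": 0}, {"dx": 0, "dy": 0.5, "dz": 1, "rx": 0, "ry": 0, "rz": 0}, {"dx": 0, "dy": 1, "dz": 1, "rx": 0, "ry": 0, "rz": 0}, {"dx": 0, "dy": 1, "dz": 1, "rx": 0, "ry": 0, "rz": 0}, {"dx": 0, "dy": 1, "dz": 0, "rx": 0, "ry": 0, "rz": 0}]' --claw 60

```text
t: 31.55
tcp_pos: [0.5076, -0.0161, 0.262]
tool_rot: [0.233, 0.973, -0.0, 0.003]
force: [-0.6, 0.3, -0.1]
finger_gap: 0.601
gripper_force: 0.0
```

```bash
python3 - <<'E'
from h import *
o=[]
for n,(x,y,w,h) in dict(scene=(250,150,160,160),top=(230,190,160,160)).items():
    im=cams.snapshot(n)[:,:,::-1].copy();cv2.imwrite(f"pics/{n}3.png",im)
    o.append(cv2.resize(im[y:y+h,x:x+w],(400,400),interpolation=cv2.INTER_CUBIC))
cv2.imwrite("pics/F.png",np.hstack(o))
for zc in(.177,.1845):print(zc,"top,bottom px",pix("scene",[.506,-.1035,zc+.022]),pix("scene",[.506,-.1035,zc-.022]))
im=cv2.imread("pics/scene3.png").max(2);print(sensors.sense()["force"]);print(im[200:238,282:296])
E
```

```text
0.177 top,bottom px [284.79138544 198.9554803 ] [286.49735081 214.94808768]
0.1845 top,bottom px [284.4883676  196.11483341] [286.21492733 212.30050295]
[-0.27667883  0.50626993 -0.74777151]
[[ 29  23  25  22  23  17  22  57 112 116 115 113 115 116]
 [ 18  15  20  22  24  19  11  60 116 116 114 111 111 113]
 [ 24  27  27  36  20  21  14  64 114 116 111 111 112 108]
 [ 27  27  31  14  21  22  14  50 108 117 111 112 114 109]
 [ 26  16  27  31  24  12  27  35 110 113 112 110 112 111]
 [ 18  24  29  32  23  28  23  22 106 116 109 112 112 114]
 [ 23  32  26  25  30  25  28  14 104 112 108 113 109 112]
 [ 25  23  19  19  28  22  19  13 107 116 111 113 111 115]
 [ 25  19  28  20  23  33  24  14  95 112 111 110 114 116]
 [ 17  25  23  24  21  24  21   7  87 110 116 114 116 113]
 [ 12  19  20  18  28  30  18  10  74 112 114 117 116 116]
 [ 24  25  30  30  33  17  27  21  61 111 117 116 117 119]
 [ 36  21  20  27  25  23  22  15  59 111 118 117 115 117]
 [ 41  19  26  26  23  12  28  16  54 114 118 112 116 111]
 [ 33  28  25  30  25  26  30  18  34 108 116 108 113 112]
 [ 57  25  23  20  26  2
[... 633 characters left out ...]
3  81  76  81  81  83  85  80  86  83  82  85  80]
 [ 83  83  85  85  81  78  84  85  86  84  81  86  89  77]
 [ 84  87  87  86  85  80  80  85  83  80  77  79  88  79]
 [ 86  84  83  89  87  79  78  83  76 108 111  91  75  74]
 [ 84  88  83  83  82  81  74  81 117 143 149  98  68  71]
 [ 86  86  87  86  83  83  79 106 149 152 156  94  66  72]
 [ 83  88  87  83  82  84  75 125 148 147 155  89  57  71]
 [ 84  84  81  83  85  80  78 114 144 150 156  89  42  51]
 [ 84  84  81  84  81  81  76  93 142 151 152 131 120  74]
 [ 78  85  84  81  86  80  84  79 118 150 154 153 156 133]
 [ 79  77  79 102  96  86  80  78  82 116 141 147 154 159]
 [ 79 101 100 136 141 100  79  79  72  82 100 106 122 126]]
```

View pics/F.png

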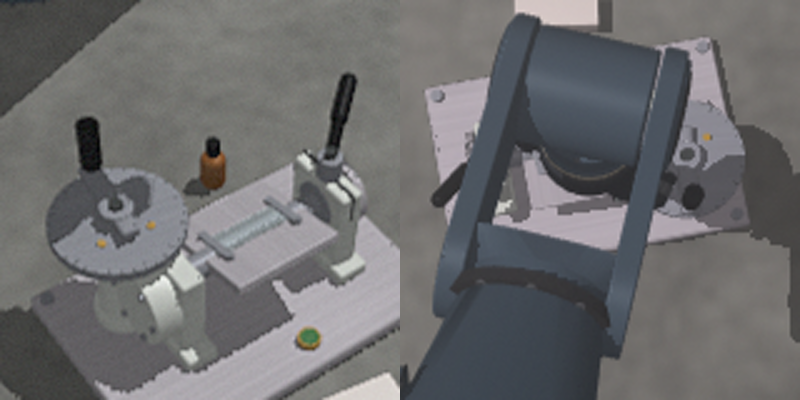

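The pin is home (knob bottom at row 218, where the home position predicts it) and the stage is tilted. In the right-hand view the crank points at the hole. Now the lever: I'll bring the shut fingers in on its trailing side.

Request:
move_arm --targets '[{"dx": -0.06, "dy": 1, "dz": 0, "rx": 0, "ry": 0, "rz": 0}, {"dx": -0.06, "dy": 1, "dz": 0, "rx": 0, "ry": 0, "rz": 0}, {"dx": -0.06, "dy": 1, "dz": 0, "rx": 0, "ry": 0, "rz": 0}, {"dx": -0.06, "dy": 1, "dz": -0.5, "rx": 0, "ry": 0, "rz": 0}, {"dx": 0, "dy": 0, "dz": -1, "rx": 0, "ry": 0, "rz": 0}, {"dx": 0, "dy": 0, "dz": -1, "rx": 0, "ry": 0, "rz": 0}, {"dx": 0, "dy": 0, "dz": -1, "rx": 0, "ry": 0, "rz": 0}, {"dx": 0, "dy": 0, "dz": -1, "rx": 0, "ry": 0, "rz": 0}, {"dx": 0, "dy": 0, "dz": -0.8, "rx": 0, "ry": 0, "rz": 0}, {"dx": 0, "dy": 0, "dz": -0.4, "rx": 0, "ry": 0, "rz": 0}]' --claw 0

```text
t: 32.9
tcp_pos: [0.4995, 0.0829, 0.1159]
tool_rot: [0.233, 0.972, -0.0, -0.001]
force: [-0.1, 0.2, 1.1]
finger_gap: -0.0
gripper_force: 0.0
```

```bash
python3 -c "
from arc import *
from h import *
s=sensors.sense();p=s['tcp_pos'];print(p,s['force'])
arc((.5606,.078),p,5,10,r=.06)
im=cams.snapshot('scene')[:,:,::-1];cv2.imwrite('pics/G.png',cv2.resize(im[130:250,320:440],(600,600),interpolation=cv2.INTER_CUBIC))
"
```

```text
[0.49950569 0.08286051 0.11589988] [-0.07260876  0.22328592  1.11081621]
end [0.52576 0.12686] theta 125.5
[[0.08, 0.2], [0.04, 0.21], [0.06, 0.2], [0.08, 0.19], [0.1, 0.19], [0.11, 0.18], [0.12, 0.16], [0.14, 0.16], [0.16, 0.14], [0.16, 0.13]]
```

View pics/G.png

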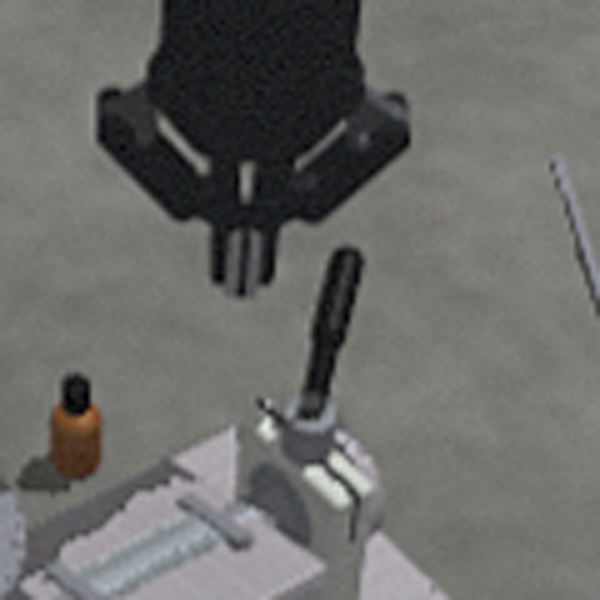

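The fingers (tip at (240,293) in the crop) hang clear on the trailing side of the lever, whose tip is at (347,250). Now I'll push along the arc.

Request:
move_arm --targets '[{"dx": 0.08, "dy": 0.2, "dz": 0, "rx": 0, "ry": 0, "rz": 0}, {"dx": 0.04, "dy": 0.21, "dz": 0, "rx": 0, "ry": 0, "rz": 0}, {"dx": 0.06, "dy": 0.2, "dz": 0, "rx": 0, "ry": 0, "rz": 0}, {"dx": 0.08, "dy": 0.19, "dz": 0, "rx": 0, "ry": 0, "rz": 0}, {"dx": 0.1, "dy": 0.19, "dz": 0, "rx": 0, "ry": 0, "rz": 0}, {"dx": 0.11, "dy": 0.18, "dz": 0, "rx": 0, "ry": 0, "rz": 0}, {"dx": 0.12, "dy": 0.16, "dz": 0, "rx": 0, "ry": 0, "rz": 0}, {"dx": 0.14, "dy": 0.16, "dz": 0, "rx": 0, "ry": 0, "rz": 0}, {"dx": 0.16, "dy": 0.14, "dz": 0, "rx": 0, "ry": 0, "rz": 0}, {"dx": 0.16, "dy": 0.13, "dz": 0, "rx": 0, "ry": 0, "rz": 0}]'

```text
t: 34.2
tcp_pos: [0.5261, 0.1278, 0.1171]
tool_rot: [0.233, 0.973, -0.0, -0.001]
force: [-1.2, -3.2, 1.2]
finger_gap: -0.001
gripper_force: 1.5
```

```bash
python3 -c "
from arc import *
from h import *
s=sensors.sense();p=s['tcp_pos'];print(p,s['force'])
arc((.5606,.078),p,1.5,10,r=.06)
im=cams.snapshot('scene')[:,:,::-1];cv2.imwrite('pics/H.png',im)
"
```

```text
[0.52612253 0.12784327 0.11712003] [-1.20754969 -3.2016151   1.24361124]
end [0.54037 0.13459] theta 109.7
[[0.07, 0.02], [0.05, 0.03], [0.05, 0.03], [0.06, 0.03], [0.05, 0.03], [0.06, 0.03], [0.06, 0.03], [0.05, 0.02], [0.06, 0.02], [0.06, 0.03]]
```

Request:
move_arm --targets '[{"dx": 0.07, "dy": 0.03, "dz": 0, "rx": 0, "ry": 0, "rz": 0}, {"dx": 0.05, "dy": 0.03, "dz": 0, "rx": 0, "ry": 0, "rz": 0}, {"dx": 0.05, "dy": 0.03, "dz": 0, "rx": 0, "ry": 0, "rz": 0}, {"dx": 0.06, "dy": 0.03, "dz": 0, "rx": 0, "ry": 0, "rz": 0}, {"dx": 0.05, "dy": 0.03, "dz": 0, "rx": 0, "ry": 0, "rz": 0}, {"dx": 0.06, "dy": 0.03, "dz": 0, "rx": 0, "ry": 0, "rz": 0}, {"dx": 0.06, "dy": 0.03, "dz": 0, "rx": 0, "ry": 0, "rz": 0}, {"dx": 0.05, "dy": 0.02, "dz": 0, "rx": 0, "ry": 0, "rz": 0}, {"dx": 0.06, "dy": 0.02, "dz": 0, "rx": 0, "ry": 0, "rz": 0}, {"dx": 0.06, "dy": 0.02, "dz": 0, "rx": 0, "ry": 0, "rz": 0}]'

```text
t: 35.5
tcp_pos: [0.5405, 0.1344, 0.1172]
tool_rot: [0.233, 0.973, -0.0, -0.0]
force: [-2.5, -2.5, -0.5]
finger_gap: -0.006
gripper_force: 1.4
```

```bash
python3 -c "
from arc import *
from h import *
s=sensors.sense();p=s['tcp_pos'];print(p,s['force'])
arc((.5606,.078),p,.7,10,r=.06)
im=cams.snapshot('scene')[:,:,::-1];cv2.imwrite('pics/I.png',cv2.resize(im[130:250,320:440],(600,600),interpolation=cv2.INTER_CUBIC))
"
```

```text
[0.54052993 0.13437541 0.11722164] [-2.48090258 -2.51612398 -0.4583432 ]
end [0.54753 0.13663] theta 102.6
[[0.03, 0.02], [0.02, 0.0], [0.03, 0.01], [0.03, 0.01], [0.03, 0.01], [0.03, 0.01], [0.02, 0.01], [0.03, 0.0], [0.03, 0.01], [0.03, 0.01]]
```

View pics/I.png

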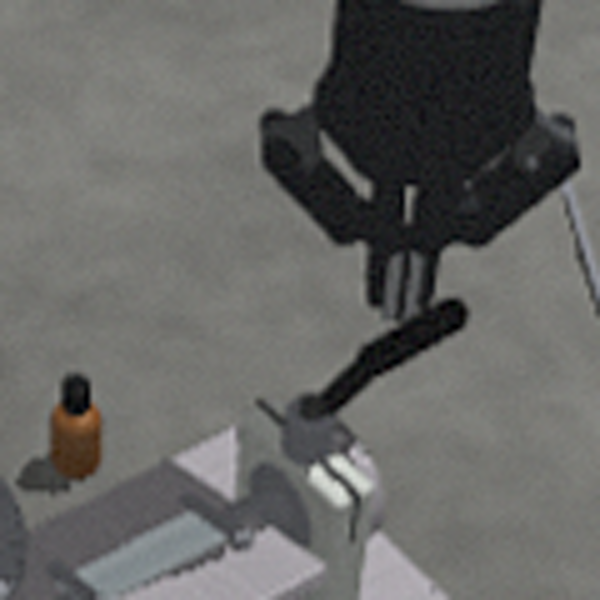

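The lever has swung; its tip is now at (460,312) in the crop. Next I'll work out the angle it has turned.

```bash
python3 -c "
from h import *
a=np.array([.5606,.078])
for u,v in((320+463/5,130+308/5),(320+458/5,130+316/5)):
  t=ray('scene',u,v,.162)[:2]-a;print(np.degrees(np.arctan2(t[1],t[0])),np.hypot(*t))
t0=ray('scene',320+350/5,130+252/5,.162)[:2]-a;print(np.degrees(np.arctan2(t0[1],t0[0])),np.hypot(*t0))
"
```

```text
89.19759464795621 0.0751795953686477
86.55536977017266 0.07094282319738389
134.0471107037417 0.07006693534756146
```

Request:
move_arm --targets '[{"dx": 0.02, "dy": 0.01, "dz": 0, "rx": 0, "ry": 0, "rz": 0}, {"dx": 0.02, "dy": 0, "dz": 0, "rx": 0, "ry": 0, "rz": 0}, {"dx": 0.02, "dy": 0.01, "dz": 0, "rx": 0, "ry": 0, "rz": 0}, {"dx": 0.02, "dy": 0.01, "dz": 0, "rx": 0, "ry": 0, "rz": 0}, {"dx": 0.02, "dy": 0, "dz": 0, "rx": 0, "ry": 0, "rz": 0}, {"dx": 0.02, "dy": 0.01, "dz": 0, "rx": 0, "ry": 0, "rz": 0}, {"dx": 0.02, "dy": 0, "dz": 0, "rx": 0, "ry": 0, "rz": 0}, {"dx": 0.02, "dy": 0.01, "dz": 0, "rx": 0, "ry": 0, "rz": 0}, {"dx": 0, "dy": 0, "dz": 0, "rx": 0, "ry": 0, "rz": 0}, {"dx": 0, "dy": 0, "dz": 0, "rx": 0, "ry": 0, "rz": 0}]'

```text
t: 36.8
tcp_pos: [0.5447, 0.1356, 0.1173]
tool_rot: [0.233, 0.973, 0.0, 0.0]
force: [-2.8, -1.4, -0.0]
finger_gap: -0.0
gripper_force: 1.2
```

Request:
move_arm --targets '[{"dx": 0.02, "dy": 0.01, "dz": 0, "rx": 0, "ry": 0, "rz": 0}, {"dx": 0.02, "dy": 0, "dz": 0, "rx": 0, "ry": 0, "rz": 0}, {"dx": 0.02, "dy": 0.01, "dz": 0, "rx": 0, "ry": 0, "rz": 0}, {"dx": 0.02, "dy": 0, "dz": 0, "rx": 0, "ry": 0, "rz": 0}, {"dx": 0, "dy": 0, "dz": 0, "rx": 0, "ry": 0, "rz": 0}, {"dx": 0, "dy": 0, "dz": 0, "rx": 0, "ry": 0, "rz": 0}, {"dx": 0, "dy": 0, "dz": 0, "rx": 0, "ry": 0, "rz": 0}, {"dx": 0, "dy": 0, "dz": 0, "rx": 0, "ry": 0, "rz": 0}, {"dx": 0, "dy": 0, "dz": 0, "rx": 0, "ry": 0, "rz": 0}, {"dx": 0, "dy": 0, "dz": 0, "rx": 0, "ry": 0, "rz": 0}]'

```text
t: 38.05
tcp_pos: [0.5467, 0.1361, 0.1173]
tool_rot: [0.233, 0.973, 0.0, 0.0]
force: [-1.8, -0.5, -0.5]
finger_gap: -0.0
gripper_force: 1.2
```

Request:
move_arm --targets '[{"dx": 0.02, "dy": 0.01, "dz": 0, "rx": 0, "ry": 0, "rz": 0}, {"dx": 0.02, "dy": 0, "dz": 0, "rx": 0, "ry": 0, "rz": 0}, {"dx": 0.02, "dy": 0, "dz": 0, "rx": 0, "ry": 0, "rz": 0}, {"dx": 0.02, "dy": 0, "dz": 0, "rx": 0, "ry": 0, "rz": 0}, {"dx": 0.02, "dy": 0.01, "dz": 0, "rx": 0, "ry": 0, "rz": 0}, {"dx": 0, "dy": 0, "dz": 0, "rx": 0, "ry": 0, "rz": 0}, {"dx": 0, "dy": 0, "dz": 0, "rx": 0, "ry": 0, "rz": 0}, {"dx": 0, "dy": 0, "dz": 0, "rx": 0, "ry": 0, "rz": 0}, {"dx": 0, "dy": 0, "dz": 0, "rx": 0, "ry": 0, "rz": 0}, {"dx": 0, "dy": 0, "dz": 0, "rx": 0, "ry": 0, "rz": 0}]'

```text
t: 39.3
tcp_pos: [0.5492, 0.1365, 0.1173]
tool_rot: [0.233, 0.973, 0.0, 0.0]
force: [-2.3, -1.6, -0.6]
finger_gap: 0.004
gripper_force: 1.1
```

Request:
move_arm --targets '[{"dx": 0.02, "dy": 0, "dz": 0, "rx": 0, "ry": 0, "rz": 0}, {"dx": 0.02, "dy": 0, "dz": 0, "rx": 0, "ry": 0, "rz": 0}, {"dx": 0.02, "dy": 0, "dz": 0, "rx": 0, "ry": 0, "rz": 0}, {"dx": 0.02, "dy": 0, "dz": 0, "rx": 0, "ry": 0, "rz": 0}, {"dx": 0, "dy": 0, "dz": 0, "rx": 0, "ry": 0, "rz": 0}, {"dx": 0, "dy": 0, "dz": 0, "rx": 0, "ry": 0, "rz": 0}, {"dx": 0, "dy": 0, "dz": 0, "rx": 0, "ry": 0, "rz": 0}, {"dx": 0, "dy": 0, "dz": 0, "rx": 0, "ry": 0, "rz": 0}, {"dx": 0, "dy": 0, "dz": 0, "rx": 0, "ry": 0, "rz": 0}, {"dx": 0, "dy": 0, "dz": 0, "rx": 0, "ry": 0, "rz": 0}]'

```text
t: 40.55
tcp_pos: [0.5512, 0.1365, 0.1173]
tool_rot: [0.233, 0.973, 0.0, 0.0]
force: [-3.1, -1.1, -0.5]
finger_gap: -0.004
gripper_force: 1.2
```

Request:
move_arm --targets '[{"dx": 0.02, "dy": 0, "dz": 0, "rx": 0, "ry": 0, "rz": 0}, {"dx": 0.02, "dy": 0.01, "dz": 0, "rx": 0, "ry": 0, "rz": 0}, {"dx": 0.02, "dy": 0, "dz": 0, "rx": 0, "ry": 0, "rz": 0}, {"dx": 0.02, "dy": 0, "dz": 0, "rx": 0, "ry": 0, "rz": 0}, {"dx": 0.02, "dy": 0, "dz": 0, "rx": 0, "ry": 0, "rz": 0}, {"dx": 0, "dy": 0, "dz": 0, "rx": 0, "ry": 0, "rz": 0}, {"dx": 0, "dy": 0, "dz": 0, "rx": 0, "ry": 0, "rz": 0}, {"dx": 0, "dy": 0, "dz": 0, "rx": 0, "ry": 0, "rz": 0}, {"dx": 0, "dy": 0, "dz": 0, "rx": 0, "ry": 0, "rz": 0}, {"dx": 0, "dy": 0, "dz": 0, "rx": 0, "ry": 0, "rz": 0}]'

```text
t: 41.8
tcp_pos: [0.5522, 0.1367, 0.1171]
tool_rot: [0.233, 0.973, -0.0, -0.001]
force: [-6.3, -1.2, 0.6]
finger_gap: -0.002
gripper_force: 2.6
```

```bash
python3 -c "
from h import *
im=cams.snapshot('scene')[:,:,::-1];cv2.imwrite('pics/J.png',im)
m=(im.max(2)<60).astype(np.uint8);m[:,:385]=0;m[:185]=0;m[225:]=0;m[:,440:]=0
y,x=np.nonzero(m);i=np.argsort(x+0.0)[-6:];print(x[i],y[i])
for z in(.162,):
  t=ray('scene',x[i].mean()-1.5,y[i].mean(),z)[:2]-[.5606,.078];print(np.degrees(np.arctan2(t[1],t[0])),np.hypot(*t))
"
```

```text
[415 415 415 416 416 416] [196 199 195 198 197 196]
77.40294949190906 0.07130377541989227
```

Request:
move_arm --targets '[{"dx": 0.02, "dy": 0, "dz": 0, "rx": 0, "ry": 0, "rz": 0}, {"dx": 0.02, "dy": 0, "dz": 0, "rx": 0, "ry": 0, "rz": 0}, {"dx": 0.02, "dy": 0, "dz": 0, "rx": 0, "ry": 0, "rz": 0}, {"dx": 0, "dy": 0, "dz": 0, "rx": 0, "ry": 0, "rz": 0}, {"dx": 0, "dy": 0, "dz": 0, "rx": 0, "ry": 0, "rz": 0}, {"dx": 0, "dy": 0, "dz": 0, "rx": 0, "ry": 0, "rz": 0}, {"dx": 0, "dy": 0, "dz": 0, "rx": 0, "ry": 0, "rz": 0}, {"dx": 0, "dy": 0, "dz": 0, "rx": 0, "ry": 0, "rz": 0}, {"dx": 0, "dy": 0, "dz": 0, "rx": 0, "ry": 0, "rz": 0}, {"dx": 0, "dy": 0, "dz": 0, "rx": 0, "ry": 0, "rz": 0}]'

```text
t: 43.1
tcp_pos: [0.5523, 0.1368, 0.117]
tool_rot: [0.233, 0.973, -0.001, -0.003]
force: [-7.3, -1.5, 2.3]
finger_gap: 0.002
gripper_force: 3.6
```

The lever is at its stop: the force rises and nothing moves. I'll back off and rise.

Request:
move_arm --targets '[{"dx": -0.2, "dy": 0, "dz": 0, "rx": 0, "ry": 0, "rz": 0}, {"dx": -0.6, "dy": 0, "dz": 0, "rx": 0, "ry": 0, "rz": 0}, {"dx": -0.8, "dy": 0.2, "dz": 0.2, "rx": 0, "ry": 0, "rz": 0}, {"dx": 0, "dy": 0, "dz": 1, "rx": 0, "ry": 0, "rz": 0}, {"dx": 0, "dy": 0, "dz": 1, "rx": 0, "ry": 0, "rz": 0}, {"dx": 0, "dy": 0, "dz": 1, "rx": 0, "ry": 0, "rz": 0}, {"dx": 0, "dy": 0.5, "dz": 1, "rx": 0, "ry": 0, "rz": 0}, {"dx": -0.5, "dy": 1, "dz": 0, "rx": 0, "ry": 0, "rz": 0}, {"dx": -0.5, "dy": 1, "dz": 0, "rx": 0, "ry": 0, "rz": 0}, {"dx": 0, "dy": 0, "dz": 0, "rx": 0, "ry": 0, "rz": 0}]'

```text
t: 44.35
tcp_pos: [0.4896, 0.2058, 0.2229]
tool_rot: [0.231, 0.973, 0.001, 0.001]
force: [0.6, -0.7, -0.0]
finger_gap: -0.0
gripper_force: 0.0
```

```bash
python3 -c "
from h import *
im=cams.snapshot('scene')[:,:,::-1];cv2.imwrite('pics/K.png',im)
a=cv2.imread('pics/J.png').astype(int);d=np.abs(a-im)[188:225,375:425].max(2)
m=(im.max(2)<60).astype(np.uint8);m[:,:385]=0;m[:185]=0;m[225:]=0;m[:,440:]=0
y,x=np.nonzero(m);i=np.argsort(x+0.0)[-6:];print(x[i],y[i])
print('knob bottom col 285',im[212:222,286].max(1),sensors.sense()['force'])
b=cv2.imread('pics/scene0.png').astype(int)
for n,(x,y) in dict(vial=(335,215),beaker=(160,280),jar=(187,335),box=(390,317),spat=(440,185)).items():
  print(n,(np.abs(b-im).max(2)[y-25:y+25,x-15:x+15]>40).sum())
"
```

```text
[415 415 415 416 416 416] [199 198 197 198 197 196]
knob bottom col 285 [ 25  15  23  26  12  29  33  71  78 110] [-1.2135223  -0.62749268  0.05037923]
vial 217
beaker 0
jar 0
box 0
spat 3
```

```bash
python3 -c "
from station import order
print(order.sign_off())"
```

```text
the job is handed in; nothing more can be done
None
```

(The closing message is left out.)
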